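Find the deep bore and hold the equalising block on the probe

TASK

The aluminium equalising block has a deep blind bore in one end and only a shallow recess in the other, and the two mouths look alike. Pick it up, offer it up from below to the temperature probe hanging in the stand, turning it over if you feel that you have the shallow end, until the bore is up and the probe tip sits on the floor of the deep bore with its spring pushed in about half way. Finish holding the block there, upright; never press hard on the probe, and leave the glassware where it stands.

Things in the scene. Friction and masses are not known exactly. Their poses are not given: they have to be found in the camera images.
- block: loose square aluminium bar, 30x30x70 mm, 0.12-0.17 kg, lying on a long side, right of the stand. Origin: its centre; x along its length. Each end face has a central 12 mm mouth: one is a blind bore 33 mm deep, the other a recess 8 mm deep. Which end (+x or -x) is deep differs each time and neither the pose nor the outside tells it: it must be felt.
- stand: fixed laboratory stand. Origin on the bench under the probe tip; x points to its 12 mm rod, 150 mm away, 0.49 m high. Grey base plate 12 mm thick, x -50 to 190, y -75 to 75 mm. A cross arm at height 378 mm holds the probe's spring housing, 27 mm wide (37 at the clamp), over the origin, its underside 342 mm up. Only the stem hangs lower.
- probe_tip (a point): lower end of the temperature probe: a vertical steel stem, 8 mm in diameter with a round tip, bare for 142 mm above the tip. At rest the tip is 200 mm above the bench; it rises when pushed up. z is up.
- probe (a joint): how far the stem is pushed up into its spring housing, in m: 0 at rest, 0.006 half way, 0.012 at the hard stop. The spring starts to give at about 3.3 N (the stem's weight comes on top, 1.2 N), needs 2.1 N more half way and 4.2 N more at the stop, and drives the stem down again.
- flask_b: loose flask, 87 mm wide, 140 mm high, half wrapped in foil, on the left. Origin under its centre.
- foil_beaker: loose beaker wrapped in foil, 78 mm wide, 97 mm high, left of the stand. Origin under its centre.
- amber_bottle: loose amber bottle with black cap, 70 mm wide, 180 mm high, behind on the right. Origin under its centre.
- small_flask: loose clear flask, 64 mm wide, 105 mm high, on the left beside the foil beaker. Origin under its centre.

How it is judged:
By the outcome, as a careful person would: the job done as asked, in the order asked, and still so for the second after the job is handed in, while the arm keeps its last pose, push and grip.
It also fails if it takes over 72 s, if anything falls off the work surface, if the arm or the gripper's body presses on something with over 40 N, if the wrist force passes 120 N, or if a joint passes its speed limit or range.

ROBOT

A 7-joint arm with a two-finger parallel gripper is mounted at the origin on a cart in front of the work surface, level with it; the furniture and walls round the work are solid. World frame = base frame: x ahead of the robot, y to its left, z up, the work surface at z = 0. Lengths are in mm, angles in rad, forces in N, time in s.
With the tool pointing down it reaches from about 400 to 850 mm from the base axis. Payload 10.4 kg.
Tool frame: the origin (TCP) lies at the very end of the fingers, on their centre line; the grasp point (between the pads) lies 19 mm behind it (env.grasp_offset is the distance from the TCP to the grasp point, in mm); z points along the fingers, y is the line along which they close (so a half turn about z gives the same grasp; the last joint's range is limited). The gripper opens to 85 mm and grips with 20 to 120 N. Pads are 22 mm wide; open, the fingers measure 114 mm over their backs; the gripper's body (76 mm by 85 mm) begins 54 mm behind the grasp point. The pads swing forward as they close: fully open they stand 13 mm farther back than shut.
Start: joints at [-0.023, 0.332, -0.065, 1.46, 0.022, 1.35, -0.088], TCP at [625.021, 0.018, 231.338] pointing down, gripper open.
Joint ranges: [-2.6, 2.6], [-0.5, 2.12], [-1.47, 1.34], [0.16, 2.42], [-1.27, 4.41], [0.06, 2.06], [-2.6, 2.6]. Speed limits (rad/s): [2.22, 2.22, 2.79, 2.79, 3.14, 3.14, 3.14].

INTERFACE

Orientations are given as a unit quaternion [w, x, y, z].
In Python, from plant import env gives the robot as it stands.
- The arm moves only by the tool move_arm, never from a script. Its argument "steps" is text: rows parted by semicolons, each of 6 numbers parted by spaces: the shift along the tool's x, y, z in units of 25 mm (1.0 is 25 mm), then the turn, a rotation vector about the tool's x, y, z in units of 6 degrees (1.0 is 6 degrees). In form: dx dy dz rx ry rz; .... A call has 1 to 5 rows; each row is the pose to reach, as a shift and turn from the pose commanded when the call began, along the tool's axes at that moment; what a row does not reach only later rows make up. A row lasts 1/12 s, in which the tool goes at most 41.7 mm and 7.16 degrees, less where a joint would pass 70% of its speed; a pose out of reach is approached as far as the arm can. A call with a gripper value outside its range is refused whole. "grip" is the opening, from 0 (shut) to 1 (fully open), set as the call begins (left out, the last holds). The fingers move at their own pace and stop on an object; the grip force is fixed at half the most. Time passes only in rows, so rows that repeat a pose let the fingers close. It gives the time, the measured TCP pose, the force, the opening and the grip force at its end, in the units of the state.
- env.read_state(): the state, without advancing time (a new reading comes with each control period).
- env.camera(name): name is "scene" or "side" or "wrist"; returns (picture, depth): 400x640x3 uint8, red, green, blue; 400x640 float32, mm along the optical axis (not along the pixel's ray), 0 where there is no reading.
- env.camera_params(name): a dict with "K" (3x3 intrinsics, pixels), "origin" and "orientation" of the camera in the world. Camera axes: x right, y down, z forward; pixel columns grow to the right and rows downward; lengths in mm; the calibration is good to about 2 mm. A picture is of the moment at which its call begins: read the wrist's pose just before it. camera_params takes no time and is no camera call; for the wrist camera it gives the pose at the moment of the call.
- env.finish_job(): hands the job in; it is judged then, once.
Trained networks look in the newest picture that a camera, given by its name, has taken for a name from the list of things; names that differ only in an ending like _2 or _b are one class to them, and where a whole thing is asked for, a point or a joint stands for the part that bears it (a point fixed in the world has none). Each returns a list of dicts, best first, with "conf" (0 to 1); they miss things now and then, are a little off and sometimes report something else, mostly with a low value. They report only what shows in the picture. A call takes as long as a camera call.
- env.cut_out(camera, target): "pixels" (400x640 bool, what is visible of it) and "extent" ([left, top, right, bottom] in pixels, round what is visible of it).
The state is a dict: "time_s": time; "joints": joint angles; "qd": joint speeds; "joint_efforts": joint torques, N m; "ee_pos": TCP position; "ee_rot": TCP orientation; "ft_force": force on the tool from outside, world axes, zero at the start; "wrist_torque": the same for the moment, N m; "finger_gap": finger opening in mm; "gripper_force": force on a finger pad.
Only numpy, scipy, OpenCV 4.12 (cv2) and the standard library are available. Lean on these libraries where they do the work, as an engineer would, in place of code of your own. Each camera call takes 0.05 s, during which the arm holds its last target. There are 200 camera calls.

## Working session

There is one attempt and no reset: what is moved stays moved. The work goes in short steps, Python scripts to look and compute and a tool call to move; the robot and the scene stay as the last step left them, time stands still between calls to the robot, and variables do not carry over. Pictures are saved under pics/ and viewed, at most 10 in all, crops included, and the job is handed in when it is done.

Besides the shell and the picture viewer there is one more tool, called after "Call:" as name(argument=value, ...) on one line, values as JSON. move_arm: Moves the arm, as the interface text tells. Its arguments: {"type":"object","properties":{"steps":{"type":"string"},"grip":{"type":"number"}},"required":["steps"]}

```bash
ls; mkdir -p pics; cat > h.py <<'E'
import numpy as np, cv2
from scipy.spatial.transform import Rotation as R
from plant import env
def rot(q): return R.from_quat([q[1],q[2],q[3],q[0]])
def cloud(cam,depth,P=None):
    P=P or env.camera_params(cam); K=np.array(P["K"])
    v,u=np.mgrid[:400,:640]
    c=np.stack([(u-K[0,2])/K[0,0]*depth,(v-K[1,2])/K[1,1]*depth,depth],-1)
    q=P["orientation"]; r=rot(q) if np.size(q)==4 else R.from_matrix(q)
    return c@r.as_matrix().T+np.array(P["origin"])
def rel(pos,Rm):
    "units row from current pose to target"
    s=env.read_state(); r=rot(s["ee_rot"])
    d=r.inv().apply(np.array(pos)-s["ee_pos"])/25
    w=(r.inv()*Rm).as_rotvec(degrees=True)/6
    return np.round(np.r_[d,w],2)
E
python3 - <<'E'
from h import *
s=env.read_state(); print(s)
for c in ["scene","side"]:
    im,d=env.camera(c); cv2.imwrite(f"pics/{c}0.png",im[:,:,::-1])
    P=env.camera_params(c); print(c,P); C=cloud(c,d)
    for t in ["block","stand","probe_tip","flask_b","foil_beaker","amber_bottle","small_flask"]:
        for o in env.cut_out(c,t)[:2]:
            m=o["pixels"]&(d>0); p=C[m]
            print(c,t,round(o["conf"],2),o["extent"],m.sum(), np.percentile(p,[3,50,97],axis=0).round().tolist() if m.sum() else "")
E
```

```text
pics
{'time_s': 0.0, 'joints': array([-0.02255683,  0.33286007, -0.06472509,  1.46096405,  0.02163411,
        1.34986976, -0.08850749]), 'qd': array([ 0.0012823 , -0.00012946,  0.0013907 ,  0.00030403, -0.00069387,
       -0.00197345, -0.00040085]), 'joint_efforts': array([ 4.98105128e-04, -6.25449800e+01,  4.97091911e-02, -3.91610491e+01,
        1.63588714e-02,  9.83294769e-03, -6.01235030e-06]), 'ee_pos': array([ 6.24624927e+02, -2.85079746e-02,  2.30512508e+02]), 'ee_rot': array([-4.63604371e-04,  7.07105894e-01,  7.07107320e-01, -5.27380877e-04]), 'ft_force': array([-0.16959598, -0.16775347,  0.40811867]), 'wrist_torque': array([-0.01252731,  0.0005138 , -0.01171166]), 'gripper_force': 0.0, 'finger_gap': 85.36714755446576}
scene {'K': array([[430.07212905,   0.        , 321.58518791],
       [  0.        , 430.07212905, 193.86212005],
       [  0.        ,   0.        ,   1.        ]]), 'origin': array([-446.13614585, -636.80156227,  804.03044372]), 'orientation': array([-0.45565724,  0.74712388, -0.41687298,  0.2457627 ])}
scene block 0.56 [377.5, 277.4, 401.2, 297.4] 336 [[41
[... 1478 characters left out ...]
99.9, 317.2, 187.3] 259 [[566.0, 47.0, 223.0], [580.0, 59.0, 446.0], [595.0, 73.0, 478.0]]
side flask_b 0.77 [219.0, 177.9, 239.6, 220.5] 620 [[454.0, 387.0, 4.0], [480.0, 408.0, 61.0], [519.0, 449.0, 138.0]]
side foil_beaker 0.98 [261.3, 191.6, 284.8, 218.7] 518 [[562.0, 261.0, 8.0], [588.0, 278.0, 63.0], [633.0, 335.0, 94.0]]
side amber_bottle 0.77 [414.6, 202.8, 441.1, 258.1] 1065 [[714.0, -320.0, 6.0], [726.0, -299.0, 91.0], [754.0, -265.0, 175.0]]
side small_flask 0.53 [257.4, 181.8, 267.0, 207.6] 157 [[589.0, 366.0, 10.0], [600.0, 377.0, 65.0], [628.0, 402.0, 103.0]]
side small_flask 0.51 [303.7, 99.2, 310.8, 183.4] 263 [[566.0, 47.0, 216.0], [580.0, 59.0, 445.0], [593.0, 71.0, 478.0]]
```

View images.

```bash
python3 - <<'E'
import cv2,numpy as np
a=cv2.imread("pics/scene0.png")[80:320,200:460];b=cv2.imread("pics/side0.png")[80:320,200:460]
cv2.imwrite("pics/both.png",cv2.resize(np.hstack([a,b]),(800,369),interpolation=cv2.INTER_CUBIC))
from h import *
for c in ["scene","side"]:
    im,d=env.camera(c);C=cloud(c,d)
    o=env.cut_out(c,"block")[0]; m=o["pixels"]&(d>0); p=C[m]; top=p[p[:,2]>np.percentile(p[:,2],60)-3]
    print(c,len(top),top[:,2].mean(),cv2.minAreaRect(top[:,:2].astype(np.float32)))
    X=C.reshape(-1,3); X=X[(d>0).ravel()]
    w=X[(X[:,0]>480)&(X[:,0]<820)&(X[:,1]>-60)&(X[:,1]<240)]
    for lo,hi in [(6,22),(215,330),(344,360),(365,395),(400,475),(475,500)]:
        q=w[(w[:,2]>lo)&(w[:,2]<hi)]; 
        if len(q)>3: print(lo,hi,len(q),cv2.minAreaRect(q[:,:2].astype(np.float32)),np.median(q,0).round())
        if 200<lo<400: print(np.round(q[::max(1,len(q)//25)]).astype(int).tolist())
E
```

```text
scene 207 31.395840896703145 ((442.9403991699219, -285.18951416015625), (73.98197174072266, 31.950252532958984), 64.36467742919922)
6 22 1728 ((651.4700317382812, 91.81017303466797), (337.4891662597656, 294.7236022949219), 0.23331069946289062) [646.  74.  14.]
215 330 562 ((643.595703125, 28.982131958007812), (202.73812866210938, 105.95426940917969), 13.117850303649902) [585.  -4. 298.]
[[725, 100, 304], [697, -12, 320], [643, -10, 324], [581, 61, 324], [637, -9, 316], [633, -9, 314], [633, -8, 310], [614, -13, 314], [604, 3, 312], [557, -8, 327], [553, -4, 324], [557, 13, 316], [674, -11, 280], [665, -8, 279], [671, -1, 272], [668, -7, 271], [668, -3, 266], [667, -4, 263], [669, -2, 259], [671, -1, 254], [676, -10, 251], [570, -3, 282], [580, -4, 272], [581, -11, 267], [583, 65, 238], [577, -2, 249]]
344 360 132 ((636.9236450195312, 46.666053771972656), (122.2799072265625, 164.43914794921875), 89.91519165039062) [586.  -3. 350.]
[[719, 108, 357], [683, -12, 345], [573, 69, 358], [580, 52, 359], [572, 61, 356], [588, 53, 353], [576, 60, 352], [591, 5, 357], [596, -9, 358], [623, -10,
[... 2638 characters left out ...]
, 78, 382], [588, 53, 391], [573, 50, 392], [639, -35, 393], [630, 73, 373], [567, 58, 385], [586, 3, 391], [609, -33, 392], [575, 48, 382], [587, -4, 389], [612, -39, 390], [583, 48, 377], [588, -12, 387], [623, -37, 384], [591, 48, 372], [596, -17, 383], [640, -35, 377], [589, 28, 373], [598, -27, 381], [569, 57, 369], [591, -13, 377], [627, -38, 374], [592, -16, 374], [634, -36, 369], [603, -26, 371], [588, -12, 368], [620, -40, 366]]
400 475 848 ((597.1784057617188, 7.2238006591796875), (63.38136672973633, 131.91355895996094), 42.32280349731445) [591. -17. 441.]
475 500 259 ((595.6463012695312, 11.128189086914062), (46.39945602416992, 128.0869140625), 23.063024520874023) [593. -24. 486.]
```

View pics/both.png

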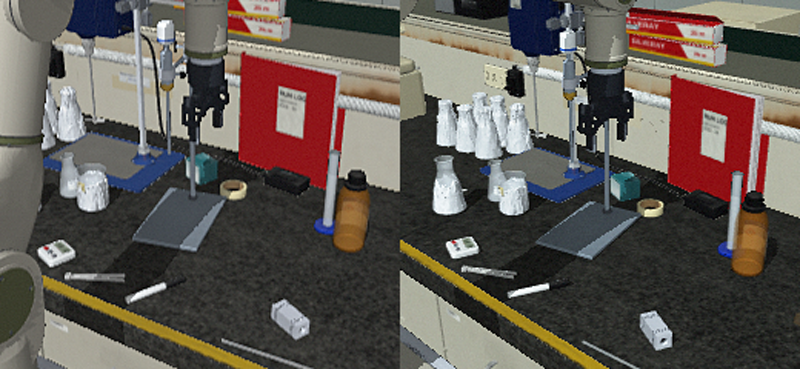

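Call:
move_arm(steps="-1.4 -0.9 0 0 0 0.9; -2.8 -1.8 0 0 0 1.8; -4.2 -2.7 0 0 0 2.7; -5.6 -3.6 0 0 0 3.6; -7 -4.5 0 0 0 4.33")

```text
time_s: 1.42
ee_pos: [511.2, -176.4, 231.5]
ee_rot: [0.0, 0.849, 0.528, 0.0]
ft_force: [0.5, -1.3, -0.0]
finger_gap: 85.6
gripper_force: 0.0
```

```bash
python3 - <<'E'
from h import *
s=env.read_state(); print(s["joints"].round(4).tolist(),s["ee_pos"],s["ee_rot"])
a=np.radians(64.1); print(rel([441,-287,200],R.from_matrix(np.array([[np.cos(a),np.sin(a),0],[np.sin(a),-np.cos(a),0],[0,0,-1]]).T)))
E
```

```text
[0.1672, 0.1438, 0.0893, 1.6915, -0.0135, 1.3062, -0.1992] [ 511.21543474 -176.41349243  231.49177255] [1.45926979e-04 8.49232959e-01 5.28018257e-01 2.81947029e-04]
[-5.21 -0.56  1.26  0.01 -0.   -0.06]
```

Call:
move_arm(steps="-1.3 -0.1 0.3 0 0 0; -2.6 -0.2 0.6 0 0 0; -3.9 -0.4 0.9 0 0 0; -5.2 -0.56 1.2 0 0 0; -5.2 -0.56 1.2 0 0 0")

```text
time_s: 1.83
ee_pos: [438.0, -291.6, 200.2]
ee_rot: [-0.0, 0.85, 0.526, -0.002]
ft_force: [-0.2, -1.3, -0.2]
finger_gap: 85.1
gripper_force: 0.0
```

```bash
python3 - <<'E'
from h import *
s=env.read_state(); print(s["joints"].round(4).tolist(),s["ee_pos"],s["ee_rot"])
P=env.camera_params("wrist"); im,d=env.camera("wrist"); cv2.imwrite("pics/w1.png",im[:,:,::-1]); C=cloud("wrist",d,P); print(P)
for o in env.cut_out("wrist","block")[:2]:
    m=o["pixels"]&(d>0); p=C[m]; top=p[p[:,2]>np.percentile(p[:,2],60)-3]
    print(o["conf"],o["extent"],len(top),top[:,2].mean(),cv2.minAreaRect(top[:,:2].astype(np.float32)))
for c in ["scene","side"]:
    im,d=env.camera(c); cv2.imwrite(f"pics/{c}1.png",im[:,:,::-1]);C=cloud(c,d)
    np.savez(f"/tmp/{c}.npz",im=im,d=d,C=C)
    for o in env.cut_out(c,"probe_tip")[:2]:
        m=o["pixels"]&(d>0); p=C[m]; p=p[p[:,2]<338]
        print(c,o["conf"],o["extent"],[(z,np.median(q,0).round(1).tolist(),len(q)) for z in range(180,340,20) if len(q:=p[(p[:,2]>=z)&(p[:,2]<z+20)])])
        p=C[o["pixels"]&(d>0)]; p=p[(p[:,2]>342)&(p[:,2]<370)]; print("housing",len(p),np.median(p,0) if len(p) else"")
a=cv2.imread("pics/scene1.png")[80:260,220:400];b=cv2.imread("pics/side1.png")[80:260,220:400]
cv2.imwrite("pics/both1.png",np.vstack([cv2.resize(np.hstack([a,b]),(640,320),interpolation=cv2.INTER_CUBIC),cv2.resize(cv2.imread("pics/w1.png"),(400,250)).repeat(1,0) if 0 else cv2.copyMakeBorder(cv2.resize(cv2.imread("pics/w1.png"),(440,275)),0,0,0,200,0)]))
E
```

```text
[0.3209, 0.1323, 0.1942, 1.774, -0.0242, 1.2395, 0.0592] [ 438.04487778 -291.59261275  200.21813947] [-9.58858789e-05  8.50256250e-01  5.26366839e-01 -1.50062983e-03]
{'K': array([[300.51884158,   0.        , 322.87187032],
       [  0.        , 300.51884158, 198.04517993],
       [  0.        ,   0.        ,   1.        ]]), 'origin': array([ 469.75511337, -230.0136728 ,  342.72725567]), 'orientation': array([ 0.13585922,  0.96392344, -0.22663173, -0.03212384])}
0.8 [304.5, 140.2, 338.5, 205.8] 1846 30.2534762378358 ((441.9289245605469, -286.51025390625), (70.31758117675781, 29.336084365844727), 64.08370971679688)
scene 0.73 [304.9, 104.0, 316.1, 170.1] [(220, [582.3, 64.4, 238.5], 1), (240, [582.7, 64.0, 249.5], 16), (260, [583.8, 63.9, 271.2], 21), (280, [582.4, 63.1, 290.2], 15), (300, [579.5, 63.5, 303.3], 6)]
housing 0 
scene 0.61 [415.6, 190.8, 444.0, 244.7] [(180, [741.1, -287.8, 181.1], 14)]
housing 0 
side 0.74 [303.9, 105.8, 314.1, 187.4] [(200, [583.7, 62.4, 211.7], 9), (220, [581.0, 60.9, 230.8], 13), (240, [581.6, 61.9, 250.0], 19), (260, [582.0, 62.3, 268.6], 13), (280, [580.1, 62.0, 290.0], 13), (300, [580.2, 61.2, 310.4], 14), (320, [582.4, 62.5, 329.2], 13)]
housing 1 [821.00280784 301.53075768 357.75544743]
```

View pics/both1.png

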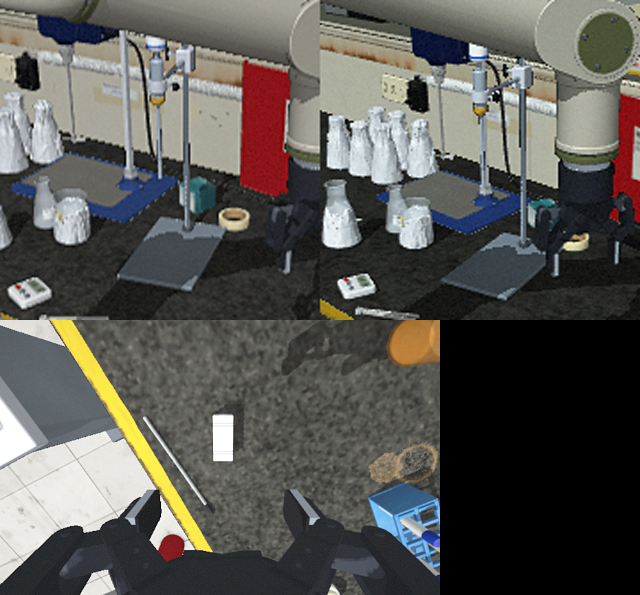

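```bash
cat > fk.py <<'E'
import numpy as np, itertools
from scipy.spatial.transform import Rotation as R
from scipy.optimize import least_squares
def fk(q,L,s):
    # L: d1,d3,d5,d7 ; offsets a1..a4 (x), base yaw, tool yaw
    T=np.zeros(3); r=R.from_euler('z',L[8])
    ax='zyzyzyz'; tr=[(L[4],0,L[0]),(0,0,0),(L[5],0,L[1]),(0,0,0),(L[6],0,L[2]),(0,0,0),(L[7],0,L[3])]
    # translation applied before even joints
    for i in range(7):
        if i==0: T=T+r.apply([0,0,L[0]])
        r=r*R.from_euler(ax[i],s[i]*q[i])
        if i==2: T=T+r.apply([L[5],0,L[1]])
        if i==4: T=T+r.apply([L[6],0,L[2]])
        if i==6: T=T+r.apply([0,0,L[3]])
        if i==3: T=T+r.apply([-L[5],0,0])
        if i==5: T=T+r.apply([L[7],0,0])
    r=r*R.from_euler('z',L[9]); return T,r
E
cat > data.py <<'E'
D=[([-0.02255683,0.33286007,-0.06472509,1.46096405,0.02163411,1.34986976,-0.08850749],[624.625,-0.0285,230.51],[-4.63604371e-04,7.07105894e-01,7.07107320e-01,-5.27380877e-04]),
([0.1672,0.1438,0.0893,1.6915,-0.0135,1.3062,-0.1992],[511.215,-176.413,231.492],[1.459e-4,.849233,.528018,2.82e-4]),
([0.3209,0.1323,0.1942,1.774,-0.0242,1.2395,0.0592],[438.045,-291.593,200.218],[-9.6e-5,.850256,.526367,-.0015])]
E
python3 - <<'E'
from h import *; from fk import *; from data import D
s=env.read_state(); print(s["joints"].round(4).tolist(),s["ee_pos"],s["ee_rot"])
D=D+[(s["joints"],s["ee_pos"],s["ee_rot"])]
a=np.radians(64.1); print(rel([442,-286.5,4],R.from_matrix(np.array([[np.cos(a),np.sin(a),0],[np.sin(a),-np.cos(a),0],[0,0,-1]]).T)))
res=[]
for sg in itertools.product([1,-1],repeat=4):
  for y in (0,):
    sgn=[sg[0],1,sg[1],1,sg[2],1,sg[3]]
    def f(L):
        e=[]
        for q,p,o in D:
            T,r=fk(np.array(q),L,sgn); e+=list((T-p)/10)+list((r.inv()*rot(o)).as_rotvec()*100)
        return np.array(e+list(0.002*np.array(L[4:8])))
    for ty in (0,1.57,-1.57,3.1):
        o=least_squares(f,[300,400,400,250,0,0,0,0,y,ty]); res.append((o.cost,sgn,o.x.round(3).tolist()))
res.sort(key=lambda t:t[0])
for t in res[:5]: print(t)
E
```

```text
[0.3139, 0.1324, 0.1852, 1.7707, -0.0262, 1.2403, 0.0548] [ 443.95114537 -284.59130377  201.56383203] [1.24648058e-04 8.47383996e-01 5.30980462e-01 3.10012105e-04]
[-0.11 -0.04  7.9   0.01 -0.    0.01]
(np.float64(0.14938186251993898), [-1, 1, -1, 1, -1, 1, -1], [388.618, 422.292, 455.4, 454.158, 0.0, -12.442, -6.785, -55.618, -0.081, 1.49])
(np.float64(0.1493818625206289), [-1, 1, -1, 1, -1, 1, -1], [388.611, 422.293, 455.4, 454.153, -0.0, -12.443, -6.786, -55.619, -0.081, 1.49])
(np.float64(0.1493818625260816), [-1, 1, -1, 1, -1, 1, -1], [388.604, 422.292, 455.4, 454.143, 0.0, -12.442, -6.785, -55.618, -0.081, 1.49])
(np.float64(0.14938186252617996), [-1, 1, -1, 1, -1, 1, -1], [388.609, 422.292, 455.4, 454.148, 0.0, -12.442, -6.785, -55.618, -0.081, 1.49])
(np.float64(37.28566763259756), [-1, 1, -1, 1, 1, 1, -1], [3.936, 437.08, 480.998, 96.973, -0.0, 6.256, -12.69, -2.951, -0.079, 1.499])
```

Call:
move_arm(steps="-0.1 -0.04 1.5 0 0 0; -0.1 -0.04 3 0 0 0; -0.1 -0.04 4.5 0 0 0; -0.1 -0.04 5.9 0 0 0; -0.1 -0.04 6.9 0 0 0")

```text
time_s: 2.55
ee_pos: [440.6, -285.8, 26.0]
ee_rot: [-0.001, 0.847, 0.531, -0.0]
ft_force: [0.2, 1.0, -0.3]
finger_gap: 85.7
gripper_force: 0.0
```

Call:
move_arm(steps="0 0 0.3 0 0 0; 0 0 0.6 0 0 0; 0 0 0.85 0 0 0; 0 0 0.95 0 0 0; 0 0 0.95 0 0 0")

```text
time_s: 2.97
ee_pos: [441.7, -287.7, 5.8]
ee_rot: [0.001, 0.848, 0.53, 0.0]
ft_force: [0.4, 0.1, 1.0]
finger_gap: 85.4
gripper_force: 0.0
```

```bash
python3 - <<'E'
from h import *
s=env.read_state(); print(s["joints"].round(4).tolist(),s["ee_pos"],s["ee_rot"],s["ft_force"])
a=np.radians(64.1); print(rel([442,-286.5,4],R.from_matrix(np.array([[np.cos(a),np.sin(a),0],[np.sin(a),-np.cos(a),0],[0,0,-1]]).T)))
E
```

```text
[0.3428, 0.3681, 0.1701, 1.9461, -0.0827, 0.8326, 0.1041] [ 441.67679172 -287.69569778    5.76363771] [5.34891562e-04 8.47897245e-01 5.30160178e-01 4.02691509e-04] [0.43239052 0.0857327  1.04839376]
[ 0.05 -0.01  0.07  0.01 -0.   -0.01]
```

Close, then lift and measure.

Call:
move_arm(steps="0 0 0 0 0 0; 0 0 0 0 0 0; 0 0 0 0 0 0; 0 0 0 0 0 0; 0 0 0 0 0 0", grip=0)

```text
time_s: 3.38
ee_pos: [441.4, -287.7, 5.7]
ee_rot: [0.0, 0.848, 0.53, 0.0]
ft_force: [1.3, -1.1, -0.6]
finger_gap: 28.9
gripper_force: 59.2
```

Call:
move_arm(steps="0 0 0 0 0 0; 0 0 0 0 0 0; 0 0 0 0 0 0; 0 0 0 0 0 0; 0 0 -0.1 0 0 0")

```text
time_s: 3.8
ee_pos: [440.8, -287.4, 7.4]
ee_rot: [-0.0, 0.848, 0.53, -0.0]
ft_force: [-0.7, -0.5, -1.7]
finger_gap: 29.0
gripper_force: 59.4
```

Call:
move_arm(steps="0 0 -1 0 0 0; 0 0 -2.5 0 0 0; 0 0 -4 0 0 0; 0 0 -5.5 0 0 0; 0 0 -7 0 0 0")

```text
time_s: 4.22
ee_pos: [440.3, -287.3, 184.2]
ee_rot: [-0.0, 0.848, 0.53, -0.0]
ft_force: [1.6, -1.0, -2.6]
finger_gap: 28.7
gripper_force: 59.6
```

```bash
python3 - <<'E'
from h import *
s=env.read_state(); print(s["joints"].round(4).tolist(),s["ee_pos"],s["ee_rot"],s["ft_force"],s["finger_gap"],s["gripper_force"])
E
```

```text
[0.3156, 0.1435, 0.1922, 1.7964, -0.0292, 1.2051, 0.0627] [ 440.31775261 -287.26658323  184.1971205 ] [-2.72528930e-04  8.48000948e-01  5.29994611e-01 -1.73931383e-04] [ 1.64110461 -1.04985769 -2.57789376] 28.72013682890914 59.571071822683734
```

Call:
move_arm(steps="0 0 -0.5 0 1 0; 0 0 -1 0 2 0; 0 0 -1.5 0 3 0; 0 0 -1.5 0 4 0; 0 0 -1.5 0 5 0")

```text
time_s: 4.63
ee_pos: [441.4, -288.3, 221.8]
ee_rot: [-0.136, 0.818, 0.512, 0.222]
ft_force: [-0.6, 0.1, -2.4]
finger_gap: 29.1
gripper_force: 59.7
```

```bash
cat >> data.py <<'E'
D+=[([0.3139,0.1324,0.1852,1.7707,-0.0262,1.2403,0.0548],[443.951,-284.591,201.564],[1.25e-4,.847384,.53098,3.1e-4]),
([0.3428,0.3681,0.1701,1.9461,-0.0827,0.8326,0.1041],[441.677,-287.696,5.764],[5.3e-4,.847897,.53016,4.0e-4]),
([0.3156,0.1435,0.1922,1.7964,-0.0292,1.2051,0.0627],[440.318,-287.267,184.197],[-2.7e-4,.848001,.529995,-1.7e-4])]
E
cat > fit.py <<'E'
from h import *; from fk import *; from data import D
sgn=[-1,1,-1,1,-1,1,-1]
def fit(D):
    def f(L):
        e=[]
        for q,p,o in D:
            T,r=fk(np.array(q),L,sgn); e+=list((T-p)/3)+list((r.inv()*rot(o)).as_rotvec()*200)
        return np.array(e+list(0.01*np.array(L[4:8])))
    return least_squares(f,[300,420,450,350,0,0,0,0,0,1.5])
E
python3 - <<'E'
from fit import *
s=env.read_state(); print(s["joints"].round(4).tolist(),s["ee_pos"].round(2).tolist(),s["ee_rot"].round(4).tolist())
D=D+[(s["joints"],s["ee_pos"],s["ee_rot"])]
o=fit(D); print(o.cost,o.x.round(3).tolist()); print(o.fun.round(1))
E
```

```text
[0.5756, 0.2569, 0.2674, 1.6894, -0.5588, 1.4442, 0.5296] [441.4, -288.34, 221.78] [-0.1365, 0.8184, 0.5121, 0.2223]
37.308733103195344 [299.178, 417.646, 489.543, 371.376, 0.0, -12.129, -29.283, -16.353, -0.077, 1.495]
[-0.9 -0.5  1.6 -0.  -0.  -0.3  0.5  1.   0.1  0.  -0.  -0.3  0.6  1.
 -0.2 -0.  -0.  -0.3  0.7  1.  -0.2  0.  -0.  -0.3  0.2  0.2 -0.1  0.
  0.  -0.3  0.7  0.9 -0.2 -0.  -0.  -0.3  0.7 -0.1 -1.   7.7  0.4  1.8
  0.  -0.1 -0.3 -0.2]
```

```bash
cat >> data.py <<'E'
D+=[([0.5756,0.2569,0.2674,1.6894,-0.5588,1.4442,0.5296],[441.4,-288.34,221.78],[-.1365,.8184,.5121,.2223])]
E
cat > ik.py <<'E'
from fit import *
L=np.array([299.178,417.646,489.543,371.376,0,-12.129,-29.283,-16.353,-.077,1.495])
lo=np.array([-2.6,-.5,-1.47,.16,-1.27,.06,-2.6]);hi=np.array([2.6,2.12,1.34,2.42,4.41,2.06,2.6])
mid=(lo+hi)/2
def ik(p,Rm,q0):
    def f(q):
        T,r=fk(q,L,sgn); return np.r_[(T-p)/5,(r.inv()*Rm).as_rotvec()*100,0.02*(q-mid)/(hi-lo)]
    o=least_squares(f,np.clip(q0,lo+.01,hi-.01),bounds=(lo,hi)); return np.abs(o.fun[:6]).max(),o.x
def pose(phi,up,c):
    z=np.array([np.cos(phi),np.sin(phi),0]); x=np.array([0,0,up]); y=np.cross(z,x)
    return np.array(c)+9.2*z, R.from_matrix(np.array([x,y,z]).T)
E
python3 - <<'E'
from ik import *
rng=np.random.default_rng(0)
c=[584.5,65,195]
for deg in (-120,-90,-60,-30,0,30,60,90,120):
    for up in (1,-1):
        p,Rm=pose(np.radians(deg),up,c); best=None
        for k in range(10):
            e,q=ik(p,Rm,rng.uniform(lo,hi))
            if e<1:
                m=np.minimum(q-lo,hi-q).min()
                if best is None or m>best[0]: best=(m,q)
        print(deg,up,None if best is None else (best[0].round(2),best[1].round(2).tolist()))
E
```

```text
-120 1 None
-120 -1 None
-90 1 (np.float64(0.13), [-0.81, 1.02, 0.2, 1.29, 1.02, 1.93, 2.29])
-90 -1 (np.float64(0.29), [-1.06, 1.1, 0.6, 1.31, 0.75, 1.77, -0.72])
-60 1 (np.float64(0.45), [-0.89, 0.74, 0.12, 1.8, 1.36, 1.61, 2.1])
-60 -1 (np.float64(0.55), [-1.07, 0.76, 0.33, 1.81, 1.26, 1.51, -1.01])
-30 1 (np.float64(0.18), [-0.42, 0.54, -0.32, 2.24, 2.03, 1.55, 1.91])
-30 -1 (np.float64(0.18), [-0.57, 0.52, -0.16, 2.24, 1.98, 1.49, -1.26])
0 1 None
0 -1 None
30 1 (np.float64(0.04), [-0.62, 0.68, 0.83, 2.38, 3.73, 1.65, 0.96])
30 -1 (np.float64(0.03), [0.07, 0.44, 0.17, 2.39, 3.98, 1.4, -1.93])
60 1 (np.float64(0.24), [1.32, 0.97, -1.0, 2.03, -1.03, 0.98, 0.82])
60 -1 (np.float64(0.0), [1.08, 0.77, -0.73, 2.02, -1.27, 1.18, -2.22])
90 1 (np.float64(0.58), [1.0, 1.13, -0.89, 1.54, -0.64, 1.46, 0.52])
90 -1 (np.float64(0.14), [0.74, 0.96, -0.52, 1.53, -0.93, 1.62, -2.46])
120 1 (np.float64(0.06), [0.59, 1.32, -0.79, 0.98, -0.49, 2.0, 0.41])
120 -1 (np.float64(0.0), [0.47, 1.22, -0.5, 1.0, -0.7, 2.06, -2.6])
```

```bash
cat > plan.py <<'E'
from ik import *
def rows(p,Rm,s=None,n=5):
    w=rel(p,Rm); d=np.linalg.norm(w[:3])*25; a=np.linalg.norm(w[3:])*6
    N=max(d/38,a/6.8,1); print("total rows",round(N,1),"dist",round(d,1),"ang",round(a,1),"full",w.tolist())
    for k in range(1,n+1): print((w*min(1,k/N)).round(2).tolist())
def down(yaw): # x tool heading yaw
    a=yaw; return R.from_matrix(np.array([[np.cos(a),np.sin(a),0],[np.sin(a),-np.cos(a),0],[0,0,-1]]).T)
E
python3 - <<'E'
from plan import *
rows([420,180,300],down(np.radians(120)))
q=np.array(env.read_state()["joints"])
for p,Rm in [([430,-60,280],down(np.radians(92))),([420,180,300],down(np.radians(120)))]+[pose(np.radians(-60),-1,c) for c in ([534,152,150],[584.5,65,150],[584.5,65,200])]+[pose(np.radians(-60),1,c) for c in ([584.5,65,150],[584.5,65,200])]:
    e,q=ik(np.array(p),Rm,q); print(round(e,2),q.round(2).tolist())
E
```

```text
total rows 12.5 dist 475.4 ang 63.0 full [15.82, -8.97, 5.56, 2.5, -4.61, -9.1]
[1.26, -0.72, 0.44, 0.2, -0.37, -0.73]
[2.53, -1.43, 0.89, 0.4, -0.74, -1.45]
[3.79, -2.15, 1.33, 0.6, -1.11, -2.18]
[5.06, -2.87, 1.78, 0.8, -1.47, -2.91]
[6.32, -3.58, 2.22, 1.0, -1.84, -3.64]
0.0 [0.05, -0.14, 0.01, 1.86, 0.0, 1.41, 0.1]
0.0 [-0.35, -0.09, -0.13, 1.78, -0.01, 1.45, 0.05]
0.0 [-1.14, 0.88, 0.22, 1.7, 1.15, 1.65, -1.06]
0.0 [-0.95, 0.84, 0.2, 1.78, 1.31, 1.56, -1.1]
0.0 [-0.94, 0.73, 0.18, 1.81, 1.34, 1.59, -1.03]
0.0 [-0.9, 0.83, 0.13, 1.78, 1.34, 1.59, 2.04]
0.0 [-0.89, 0.73, 0.12, 1.81, 1.36, 1.62, 2.11]
```

Call:
move_arm(steps="1.26 -0.72 0.44 0.2 -0.37 -0.73; 2.53 -1.43 0.89 0.4 -0.74 -1.45; 3.79 -2.15 1.33 0.6 -1.11 -2.18; 5.06 -2.87 1.78 0.8 -1.47 -2.91; 6.32 -3.58 2.22 1 -1.84 -3.64")

```text
time_s: 5.05
ee_pos: [432.0, -99.0, 251.0]
ee_rot: [-0.085, 0.715, 0.68, 0.134]
ft_force: [1.3, 0.1, -1.0]
finger_gap: 29.0
gripper_force: 59.7
```

```bash
python3 - <<'E'
from plan import *
rows([420,180,300],down(np.radians(120)),n=9)
E
```

```text
total rows 7.5 dist 283.4 ang 37.5 full [11.19, -1.03, 1.5, 1.43, -2.74, -5.43]
[1.5, -0.14, 0.2, 0.19, -0.37, -0.73]
[3.0, -0.28, 0.4, 0.38, -0.73, -1.46]
[4.5, -0.41, 0.6, 0.58, -1.1, -2.18]
[6.0, -0.55, 0.8, 0.77, -1.47, -2.91]
[7.5, -0.69, 1.01, 0.96, -1.84, -3.64]
[9.0, -0.83, 1.21, 1.15, -2.2, -4.37]
[10.5, -0.97, 1.41, 1.34, -2.57, -5.1]
[11.19, -1.03, 1.5, 1.43, -2.74, -5.43]
[11.19, -1.03, 1.5, 1.43, -2.74, -5.43]
```

Call:
move_arm(steps="1.5 -0.14 0.2 0.19 -0.37 -0.73; 3 -0.28 0.4 0.38 -0.73 -1.46; 4.5 -0.41 0.6 0.58 -1.1 -2.18; 6 -0.55 0.8 0.77 -1.47 -2.91; 7.5 -0.69 1 0.96 -1.84 -3.64")

```text
time_s: 5.47
ee_pos: [424.4, 88.0, 285.0]
ee_rot: [-0.028, 0.578, 0.814, 0.045]
ft_force: [2.2, 0.8, -1.4]
finger_gap: 29.1
gripper_force: 59.7
```

```bash
python3 - <<'E'
from plan import *
p,Rm=pose(np.radians(-60),-1,[500,211,200])
print(env.read_state()["joints"].round(2)); rows([420,200,300],down(np.radians(120)),n=5)
E
```

```text
[ 0.06 -0.13 -0.26  1.85 -0.14  1.39  0.16]
total rows 3.0 dist 113.0 ang 12.4 full [4.32, 1.33, -0.12, 0.48, -0.9, -1.79]
[1.45, 0.45, -0.04, 0.16, -0.3, -0.6]
[2.9, 0.89, -0.08, 0.32, -0.61, -1.2]
[4.32, 1.33, -0.12, 0.48, -0.9, -1.79]
[4.32, 1.33, -0.12, 0.48, -0.9, -1.79]
[4.32, 1.33, -0.12, 0.48, -0.9, -1.79]
```

Call:
move_arm(steps="1.45 0.45 -0.04 0.16 -0.3 -0.6; 2.9 0.89 -0.08 0.32 -0.6 -1.2; 4.32 1.33 -0.12 0.48 -0.9 -1.79; 4.32 1.33 -0.12 0.48 -0.9 -1.79")

```text
time_s: 5.8
ee_pos: [418.9, 207.0, 300.5]
ee_rot: [-0.001, 0.495, 0.869, 0.001]
ft_force: [-0.7, -0.5, -0.8]
finger_gap: 28.7
gripper_force: 59.9
```

Call:
move_arm(steps="-0.2 0.2 0 0 -1.1 0; -0.4 0.4 0.2 0 -2.2 0; -0.6 0.6 0.4 0 -3.3 0; -0.9 0.8 0.7 0 -4.4 0; -1.2 1 1 0 -5.5 0")

```text
time_s: 6.22
ee_pos: [458.4, 185.5, 275.5]
ee_rot: [0.248, 0.481, 0.829, -0.141]
ft_force: [0.4, -0.1, -2.8]
finger_gap: 29.0
gripper_force: 59.9
```

```bash
python3 - <<'E'
from plan import *
p,Rm=pose(np.radians(-60),-1,[534,152,150])
s=env.read_state(); print(s["joints"].round(4).tolist(),s["ee_pos"].round(2).tolist(),s["ee_rot"].round(4).tolist()); rows(p,Rm,n=10)
print(ik(p,Rm,s["joints"]))
E
```

```text
[-0.2834, 0.1144, -0.605, 1.7665, 0.6019, 1.5251, -0.4763] [458.35, 185.5, 275.48] [0.2479, 0.4806, 0.8292, -0.1413]
total rows 8.4 dist 154.6 ang 56.8 full [0.21, 1.94, 5.87, -0.0, -9.47, -0.04]
[0.03, 0.23, 0.7, -0.0, -1.13, -0.0]
[0.05, 0.46, 1.4, -0.0, -2.27, -0.01]
[0.08, 0.7, 2.11, -0.0, -3.4, -0.01]
[0.1, 0.93, 2.81, -0.0, -4.53, -0.02]
[0.13, 1.16, 3.51, -0.0, -5.67, -0.02]
[0.15, 1.39, 4.21, -0.0, -6.8, -0.03]
[0.18, 1.63, 4.92, -0.0, -7.93, -0.03]
[0.2, 1.86, 5.62, -0.0, -9.07, -0.04]
[0.21, 1.94, 5.87, -0.0, -9.47, -0.04]
[0.21, 1.94, 5.87, -0.0, -9.47, -0.04]
(np.float64(7.082308457029285e-07), array([-1.14030272,  0.88130083,  0.22048879,  1.70085994,  1.14673585,
        1.64971542, -1.05782166]))
```

Call:
move_arm(steps="0.03 0.2 0.7 0 -1.13 0; 0.05 0.45 1.4 0 -2.27 0; 0.08 0.7 2.1 0 -3.4 0; 0.1 0.9 2.8 0 -4.5 0; 0.13 1.15 3.5 0 -5.6 0")

```text
time_s: 6.63
ee_pos: [505.2, 161.1, 199.0]
ee_rot: [0.477, 0.418, 0.723, -0.274]
ft_force: [0.9, -0.3, -2.4]
finger_gap: 28.9
gripper_force: 59.9
```

```bash
python3 - <<'E'
from plan import *
p,Rm=pose(np.radians(-60),-1,[534,152,150])
s=env.read_state(); print(s["joints"].round(4).tolist(),s["ee_pos"].round(2).tolist(),s["ee_rot"].round(4).tolist()); rows(p,Rm,n=5)
E
```

```text
[-0.5299, 0.5035, -0.5356, 1.8424, 1.1285, 1.7767, -0.9222] [505.22, 161.08, 199.02] [0.4767, 0.4184, 0.7228, -0.2745]
total rows 3.4 dist 61.7 ang 23.3 full [1.31, 0.81, 1.93, -0.0, -3.88, -0.02]
[0.38, 0.24, 0.56, -0.0, -1.13, -0.01]
[0.77, 0.47, 1.13, -0.0, -2.27, -0.01]
[1.15, 0.71, 1.69, -0.0, -3.4, -0.02]
[1.31, 0.81, 1.93, -0.0, -3.88, -0.02]
[1.31, 0.81, 1.93, -0.0, -3.88, -0.02]
```

Call:
move_arm(steps="0.38 0.24 0.56 0 -1.1 0; 0.77 0.47 1.1 0 -2.2 0; 1.15 0.71 1.7 0 -3.4 0; 1.31 0.81 1.93 0 -3.88 0; 1.31 0.81 1.93 0 -3.88 0")

```text
time_s: 7.05
ee_pos: [537.5, 141.9, 145.8]
ee_rot: [0.61, 0.352, 0.613, -0.357]
ft_force: [0.1, -0.9, -1.8]
finger_gap: 28.8
gripper_force: 60.0
```

```bash
cat > look.py <<'E'
from plan import *
def look(tag):
    s=env.read_state(); print(s["time_s"],s["joints"].round(3).tolist(),s["ee_pos"].round(2).tolist(),s["ee_rot"].round(4).tolist(),s["ft_force"].round(2),s["wrist_torque"].round(2))
    r=rot(s["ee_rot"]); out={}
    for c in ["wrist","scene","side"]:
        P=env.camera_params(c); im,d=env.camera(c); cv2.imwrite(f"pics/{c}_{tag}.png",im[:,:,::-1]); C=cloud(c,d,P); np.savez(f"/tmp/{c}_{tag}.npz",d=d,C=C,im=im,cam=P["origin"])
        for t in ["block","probe_tip"]:
            for o in env.cut_out(c,t)[:1]:
                m=o["pixels"]&(d>0); p=C[m]; print(c,t,round(o["conf"],2),o["extent"],m.sum(),np.percentile(p,[3,50,97],axis=0).round(1).tolist())
                if t=="probe_tip": print([(z,np.median(q,0).round(1).tolist(),len(q)) for z in range(180,340,20) if len(q:=p[(p[:,2]>=z)&(p[:,2]<z+20)])])
E
python3 - <<'E'
from look import *
look("a")
w=cv2.imread("pics/wrist_a.png"); a=cv2.imread("pics/side_a.png")[90:290,230:430]
cv2.imwrite("pics/va.png",np.vstack([cv2.resize(w,(720,450))[:,:],]) if 0 else np.hstack([cv2.resize(w,(480,300)),cv2.resize(a,(300,300),interpolation=cv2.INTER_CUBIC)]))
E
```

```text
7.05 [-0.665, 0.84, -0.348, 1.791, 1.353, 1.976, -1.116] [537.54, 141.92, 145.84] [0.6103, 0.3521, 0.6132, -0.3571] [ 0.06 -0.86 -1.81] [ 1.25  0.72 -0.06]
wrist block 0.77 [282.6, 179.0, 360.6, 338.0] 10667 [[513.6, 143.8, 108.7], [526.2, 162.0, 135.7], [538.6, 169.5, 175.2]]
scene block 0.53 [273.1, 184.0, 286.9, 203.9] 170 [[515.0, 132.5, 117.1], [526.0, 143.2, 166.1], [547.5, 160.2, 186.3]]
scene probe_tip 0.85 [300.3, 96.0, 315.8, 178.8] 286 [[567.0, 47.9, 221.5], [579.5, 61.6, 449.4], [591.4, 75.6, 482.1]]
[(200, [581.8, 63.8, 215.5], 6), (220, [582.8, 63.6, 229.9], 12), (240, [581.8, 63.6, 250.5], 18), (260, [583.1, 63.2, 270.6], 19), (280, [582.3, 62.9, 290.2], 20), (300, [582.5, 64.1, 312.1], 14), (320, [580.0, 62.7, 330.9], 10)]
side block 0.74 [276.5, 186.0, 291.9, 208.9] 197 [[514.6, 130.1, 115.5], [526.6, 140.7, 158.7], [551.4, 158.4, 184.2]]
side probe_tip 0.67 [302.4, 100.3, 314.6, 182.7] 220 [[565.9, 46.5, 228.2], [579.3, 58.7, 452.7], [593.3, 70.9, 478.9]]
[(200, [582.1, 61.4, 218.0], 2), (220, [582.4, 61.7, 231.0], 13), (240, [581.6, 61.7, 250.1], 18), (260, [581.3, 62.4, 268.2], 15), (280, [580.0, 63.3, 286.5], 3), (320, [580.2, 61.1, 331.6], 2)]
```

View pics/va.png

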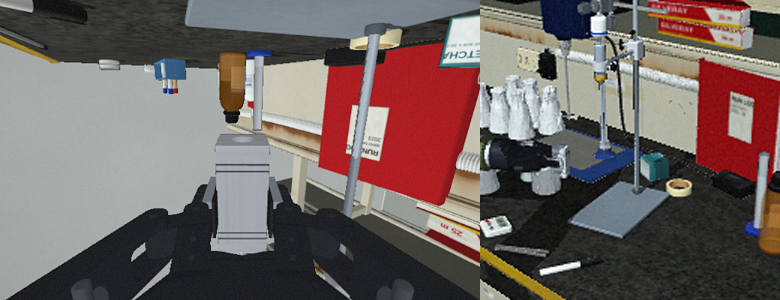

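Call:
move_arm(steps="0 0 0 0 0 -1.15; 0 0 0 0 0 -2.3; 0 0 0 0 0 -3.45; 0 0 0 0 0 -4.6; 0 0 0 0 0 -5.75")

```text
time_s: 7.92
ee_pos: [538.2, 143.4, 150.6]
ee_rot: [0.477, 0.156, 0.692, -0.52]
ft_force: [0.4, -0.1, -1.4]
finger_gap: 29.0
gripper_force: 60.0
```

Call:
move_arm(steps="0 0 0 0 0 -1.15; 0 0 0 0 0 -2.3; 0 0 0 0 0 -3.45; 0 0 0 0 0 -4.6; 0 0 0 0 0 -5.75")

```text
time_s: 8.33
ee_pos: [538.1, 143.4, 150.6]
ee_rot: [0.301, -0.056, 0.707, -0.638]
ft_force: [0.8, -0.0, -1.9]
finger_gap: 29.0
gripper_force: 60.0
```

```bash
python3 - <<'E'
from plan import *
p,Rm=pose(np.radians(-60),1,[534,152,150])
s=env.read_state(); print(s["joints"].round(4).tolist(),s["ee_pos"].round(2).tolist()); rows(p,Rm,n=1)
E
```

```text
[-0.6424, 0.8348, -0.3781, 1.7885, 1.365, 1.9913, 0.0938] [538.15, 143.42, 150.63]
total rows 16.3 dist 0.9 ang 110.8 full [-0.02, 0.03, -0.01, 0.07, 0.0, -18.46]
[-0.0, 0.0, -0.0, 0.0, 0.0, -1.13]
```

Call:
move_arm(steps="0 0 0 0 0 -1.15; 0 0 0 0 0 -2.3; 0 0 0 0 0 -3.45; 0 0 0 0 0 -4.6; 0 0 0 0 0 -5.75")

```text
time_s: 8.75
ee_pos: [538.2, 143.4, 150.6]
ee_rot: [-0.098, 0.263, -0.658, 0.698]
ft_force: [0.0, 0.7, -1.2]
finger_gap: 28.8
gripper_force: 60.0
```

Call:
move_arm(steps="0 0 0 0 0 -1.15; 0 0 0 0 0 -2.3; 0 0 0 0 0 -3.45; 0 0 0 0 0 -4.6; 0 0 0 0 0 -5.75")

```text
time_s: 9.17
ee_pos: [538.2, 143.4, 150.7]
ee_rot: [0.113, 0.446, -0.551, 0.696]
ft_force: [-0.1, -0.4, -1.1]
finger_gap: 28.6
gripper_force: 60.0
```

Call:
move_arm(steps="0 0 0 0 0 -1.15; 0 0 0 0 0 -2.3; 0 0 0 0 0 -3.45; 0 0 0 0 0 -4.6; 0 0 0 0 0 -5.75")

```text
time_s: 9.58
ee_pos: [538.2, 143.4, 150.6]
ee_rot: [0.315, 0.59, -0.394, 0.631]
ft_force: [-0.1, -0.8, -1.7]
finger_gap: 28.6
gripper_force: 60.0
```

```bash
python3 - <<'E'
from look import *
p,Rm=pose(np.radians(-60),1,[534,152,150]); rows(p,Rm,n=1)
look("b")
w=cv2.imread("pics/wrist_b.png"); 
cv2.imwrite("pics/vb.png",cv2.resize(w,(800,500)))
E
```

```text
total rows 1.1 dist 1.1 ang 7.3 full [-0.03, -0.03, -0.01, 0.04, 0.05, -1.21]
[-0.03, -0.03, -0.01, 0.04, 0.05, -1.13]
9.5833 [-0.62, 0.841, -0.405, 1.787, 1.379, 2.007, 1.898] [538.15, 143.37, 150.64] [0.3145, 0.5897, -0.3936, 0.6312] [-0.1  -0.82 -1.72] [ 1.24  0.67 -0.01]
wrist block 0.84 [285.6, 182.6, 359.4, 339.2] 10636 [[512.8, 143.4, 121.9], [526.4, 163.0, 161.0], [539.6, 171.2, 188.5]]
wrist probe_tip 0.65 [290.1, 0.0, 314.6, 142.6] 1573 [[580.0, 62.8, 205.3], [582.3, 67.4, 252.6], [587.2, 69.1, 292.8]]
[(180, [1047.1, -710.1, 182.5], 1), (200, [582.4, 67.4, 211.2], 261), (220, [582.2, 67.4, 230.3], 313), (240, [582.3, 67.5, 250.1], 338), (260, [582.2, 67.4, 270.1], 366), (280, [582.2, 67.4, 286.9], 266)]
scene block 0.72 [271.8, 184.2, 285.7, 202.0] 162 [[513.4, 131.5, 120.0], [524.3, 142.2, 169.0], [542.8, 157.2, 191.4]]
scene probe_tip 0.6 [303.5, 93.3, 315.4, 175.3] 211 [[566.5, 47.8, 235.5], [576.6, 60.4, 458.6], [592.2, 75.3, 482.1]]
[(220, [581.9, 63.5, 232.4], 11), (240, [582.1, 64.1, 248.7], 16), (260, [584.9, 65.1, 273.2], 6), (280, [582.3, 62.7, 286.2], 5), (300, [1055.8, 356.2, 317.4], 2)]
side block 0.58 [276.6, 186.6, 290.5, 207.6] 164 [[513.0, 129.6, 122.2], [527.1, 139.8, 169.4], [548.8, 158.6, 187.6]]
side probe_tip 0.77 [304.5, 100.6, 314.7, 184.7] 253 [[566.3, 46.0, 171.0], [580.3, 59.2, 447.1], [820.5, 300.4, 478.8]]
[(200, [582.1, 61.7, 211.0], 8), (220, [581.9, 60.8, 232.2], 15), (240, [581.5, 61.5, 249.7], 17), (260, [581.2, 61.6, 270.0], 16), (280, [582.0, 62.5, 282.4], 3), (300, [582.8, 62.2, 311.2], 12), (320, [581.0, 61.5, 330.1], 13)]
```

View pics/vb.png

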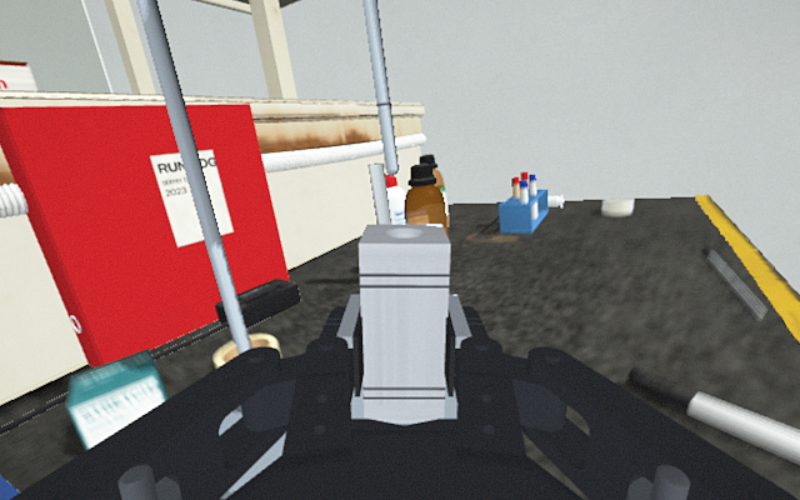

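Call:
move_arm(steps="0 0 0 0 0 -0.6; 0 0 0.9 0 0 -1.2; 0 0 1.8 0 0 -1.2; 0 0 2.8 0 0 -1.2; 0 0 3.6 0 0 -1.2")

```text
time_s: 10.45
ee_pos: [583.4, 63.7, 149.8]
ee_rot: [0.352, 0.612, -0.357, 0.612]
ft_force: [0.7, 0.4, -1.8]
finger_gap: 29.0
gripper_force: 60.2
```

```bash
cat > meas.py <<'E'
from look import *
def meas(tag,n=1):
    s=env.read_state(); r=rot(s["ee_rot"]); M=r.as_matrix()
    P=env.camera_params("wrist"); im,d=env.camera("wrist"); cv2.imwrite(f"pics/wrist_{tag}.png",im[:,:,::-1]); C=cloud("wrist",d,P)
    print(s["time_s"],s["joints"].round(3).tolist(),s["ee_pos"].round(2).tolist(),"x",M[:,0].round(3),"z",M[:,2].round(3),s["ft_force"].round(2))
    cam=np.array(P["origin"])
    for o in env.cut_out("wrist","probe_tip")[:1]:
        p=C[o["pixels"]&(d>0)]; p=p[(np.linalg.norm(p-cam,axis=1)<260)&(p[:,2]>190)]
        m=np.median(p,0); h=(m-cam)[:2]; h/=np.linalg.norm(h); cen=m[:2]+3.3*h
        print("stem",o["conf"],m.round(1),"low",np.percentile(p[:,2],1).round(1),"centre",cen.round(2))
    o=env.cut_out("wrist","block")[0]; p=C[o["pixels"]&(d>0)]; L=(p-s["ee_pos"])@M  # tool coords
    t=L[L[:,0]>32]; t=t[(np.abs(t[:,1])<17)&(t[:,2]>-30)&(t[:,2]<8)]
    rect=cv2.minAreaRect(t[:,1:].astype(np.float32)); print("top x",np.median(t[:,0]).round(1),"yz 2-98%",np.percentile(t[:,1:],[2,98],axis=0).round(1).tolist(),rect)
    f=L[(L[:,0]<28)&(np.abs(L[:,1])<13)]; f=f[np.abs(f[:,2]-np.median(f[:,2]))<4]
    print("front face z, slope vs x:",np.polyfit(f[:,0],f[:,2],1).round(3), "y range",np.percentile(f[:,1],[1,99]).round(1))
    return s,M,cen
E
python3 - <<'E'
from meas import *
meas("c"); cv2.imwrite("pics/vc.png",cv2.resize(cv2.imread("pics/wrist_c.png")[100:300,220:420],(500,500),interpolation=cv2.INTER_CUBIC))
E
```

```text
10.45 [-0.507, 0.801, -0.346, 1.857, 1.479, 1.893, 2.035] [583.41, 63.73, 149.75] x [-0.004 -0.007  1.   ] z [ 0.497 -0.868 -0.004] [ 0.7   0.38 -1.76]
stem 0.93 [582.3  67.4 235.3] low 201.8 centre [583.94  64.5 ]
top x 36.8 yz 2-98% [[-14.4, -24.8], [14.3, 4.5]] ((-0.16143131256103516, -9.721074104309082), (30.014301300048828, 31.457136154174805), 0.5521937608718872)
front face z, slope vs x: [-1.000e-03 -2.365e+01] y range [-12.7  12.8]
```

View pics/vc.png

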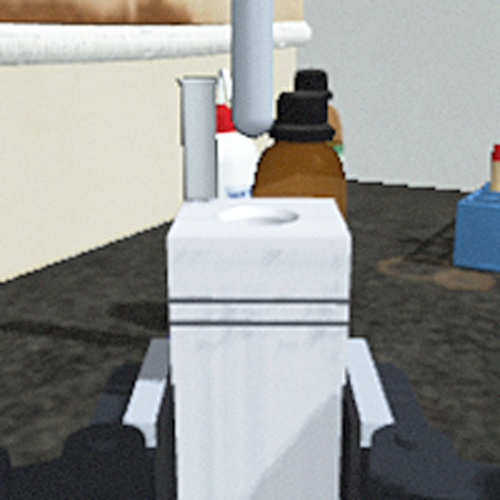

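Call:
move_arm(steps="0 -0.02 0.2 0 0 -0.07; 0 -0.03 0.36 0 0 -0.07; 0 -0.03 0.36 0 0 -0.07; 0 -0.03 0.36 0 0 -0.07")

```text
time_s: 10.93
ee_pos: [587.9, 58.2, 149.6]
ee_rot: [0.354, 0.614, -0.355, 0.61]
ft_force: [0.1, -0.8, -1.4]
finger_gap: 29.3
gripper_force: 60.0
```

```bash
python3 - <<'E'
from meas import *
for k in range(2):
    s,M,c=meas(f"d{k}"); st=np.array([583.94,64.5,0]) ; d=np.r_[c,s["ee_pos"][2]]-s["ee_pos"]; print("stem in tool:",(d@M).round(2))
cv2.imwrite("pics/vd.png",cv2.resize(cv2.imread("pics/wrist_d0.png")[120:240,260:380],(480,480),interpolation=cv2.INTER_CUBIC))
E
```

```text
10.9333 [-0.499, 0.799, -0.341, 1.858, 1.489, 1.883, 2.046] [587.9, 58.19, 149.58] x [ 0.004 -0.003  1.   ] z [ 0.497 -0.867 -0.005] [ 0.09 -0.75 -1.41]
stem 0.77 [582.1  67.3 233.8] low 201.8 centre [583.77  64.47]
top x 36.8 yz 2-98% [[-14.4, -24.8], [14.3, 4.5]] ((-0.14565086364746094, -9.350204467773438), (29.94854164123535, 32.17704391479492), 0.10854589939117432)
front face z, slope vs x: [-2.000e-03 -2.368e+01] y range [-12.7  12.7]
stem in tool: [-0.04  0.46 -7.5 ]
11.0833 [-0.499, 0.799, -0.341, 1.858, 1.489, 1.883, 2.046] [587.86, 58.31, 149.55] x [ 0.004 -0.003  1.   ] z [ 0.498 -0.867 -0.005] [-0.31 -0.27 -1.49]
stem 0.65 [582.2  67.3 233.7] low 201.8 centre [583.78  64.47]Traceback (most recent call last):
  File "<stdin>", line 3, in <module>
  File "meas.py", line 11, in meas
    o=env.cut_out("wrist","block")[0]; p=C[o["pixels"]&(d>0)]; L=(p-s["ee_pos"])@M  # tool coords
      ~~~~~~~~~~~~~~~~~~~~~~~~~~~~^^^
IndexError: list index out of range
```

Call:
move_arm(steps="0 0.02 0.08 0 0 0; 0 0.02 0.08 0 0 0; 0.2 0.02 0.08 0 0 0; 0.45 0.02 0.08 0 0 0; 0.7 0.02 0.08 0 0 0")

```text
time_s: 11.65
ee_pos: [588.6, 55.8, 167.8]
ee_rot: [0.354, 0.613, -0.355, 0.61]
ft_force: [0.8, -0.1, -1.5]
finger_gap: 28.9
gripper_force: 60.0
```

Call:
move_arm(steps="0 0 0 0 0 0; 0 0 0 0 0 0; 0 0 0 0 0 0")

```text
time_s: 11.9
ee_pos: [588.6, 55.8, 167.3]
ee_rot: [0.354, 0.613, -0.355, 0.61]
ft_force: [-1.0, -0.4, -1.0]
finger_gap: 28.9
gripper_force: 60.0
```

```bash
python3 - <<'E'
from meas import *
try:
    s,M,c=meas("e"); d=np.r_[c,s["ee_pos"][2]]-s["ee_pos"]; print("stem in tool:",(d@M).round(2))
except Exception as e: print(e)
cv2.imwrite("pics/ve.png",cv2.resize(cv2.imread("pics/wrist_e.png")[100:220,260:380],(480,480),interpolation=cv2.INTER_CUBIC))
E
```

```text
11.9 [-0.493, 0.762, -0.343, 1.869, 1.489, 1.881, 2.073] [588.58, 55.82, 167.27] x [ 0.004 -0.003  1.   ] z [ 0.497 -0.868 -0.005] [-0.99 -0.41 -1.03]
stem 0.61 [582.1  67.4 245.3] low 205.1 centre [583.77  64.51]
top x 36.8 yz 2-98% [[-14.3, -24.8], [14.2, 3.8]] ((-0.13547706604003906, -9.817558288574219), (29.767826080322266, 31.827836990356445), 0.7759543657302856)
front face z, slope vs x: [-2.0000e-03 -2.3691e+01] y range [-12.7  12.7]
stem in tool: [-0.05 -0.14 -9.93]
```

View pics/ve.png

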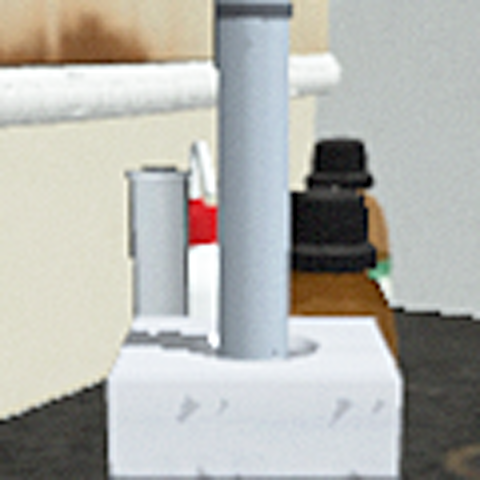

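Call:
move_arm(steps="0.08 0 -0.01 0 0 0; 0.16 0 -0.01 0 0 0; 0.24 0 -0.01 0 0 0; 0.32 0 -0.01 0 0 0; 0.32 0 -0.01 0 0 0")

```text
time_s: 12.47
ee_pos: [588.6, 56.0, 175.7]
ee_rot: [0.354, 0.613, -0.355, 0.61]
ft_force: [-0.4, -0.2, -1.7]
finger_gap: 29.1
gripper_force: 60.0
```

Call:
move_arm(steps="0 0 0 0 0 0; 0 0 0 0 0 0; 0 0 0 0 0 0")

```text
time_s: 12.72
ee_pos: [588.5, 55.9, 175.1]
ee_rot: [0.354, 0.613, -0.355, 0.61]
ft_force: [-0.8, 0.0, -2.0]
finger_gap: 29.0
gripper_force: 60.0
```

Call:
move_arm(steps="0.04 0 0 0 0 0; 0.08 0 0 0 0 0; 0.12 0 0 0 0 0; 0.12 0 0 0 0 0; 0.12 0 0 0 0 0")

```text
time_s: 13.13
ee_pos: [588.5, 56.0, 178.2]
ee_rot: [0.354, 0.613, -0.355, 0.61]
ft_force: [0.6, -0.1, -1.5]
finger_gap: 29.0
gripper_force: 60.0
```

Call:
move_arm(steps="0.12 0 0 0 0 0; 0.24 0 0 0 0 0; 0.36 0 0 0 0 0; 0.48 0 0 0 0 0; 0.6 0 0 0 0 0")

```text
time_s: 13.55
ee_pos: [588.6, 56.0, 193.6]
ee_rot: [0.354, 0.613, -0.355, 0.61]
ft_force: [0.6, -0.1, -1.8]
finger_gap: 28.9
gripper_force: 60.0
```

Call:
move_arm(steps="0.04 0 0 0 0 0; 0.04 0 0 0 0 0; 0.08 0 0 0 0 0; 0.08 0 0 0 0 0; 0.08 0 0 0 0 0")

```text
time_s: 13.97
ee_pos: [588.5, 55.9, 195.1]
ee_rot: [0.354, 0.614, -0.355, 0.61]
ft_force: [0.4, -0.6, -1.0]
finger_gap: 28.8
gripper_force: 60.0
```

```bash
python3 - <<'E'
from h import *
for k in range(4):
    s=env.read_state(); print(s["time_s"],s["joints"].round(3).tolist(),s["ee_pos"].round(2),s["ft_force"].round(2),s["wrist_torque"].round(2)); 
    if k<3: env.camera("wrist")
E
```

```text
13.9667 [-0.488, 0.707, -0.35, 1.878, 1.487, 1.883, 2.119] [588.53  55.93 195.06] [ 0.39 -0.56 -1.02] [ 1.23  0.72 -0.02]
14.0167 [-0.488, 0.707, -0.35, 1.878, 1.487, 1.883, 2.119] [588.53  55.95 195.  ] [-0.51  0.39 -1.68] [ 1.17  0.74 -0.03]
14.0667 [-0.488, 0.707, -0.35, 1.878, 1.487, 1.883, 2.119] [588.55  55.92 195.03] [-0.17 -0.99 -1.75] [1.26 0.68 0.01]
14.1167 [-0.488, 0.707, -0.35, 1.878, 1.487, 1.883, 2.119] [588.52  55.93 195.01] [-0.55 -0.86 -1.39] [1.23 0.67 0.  ]
```

Call:
move_arm(steps="0.04 0 0 0 0 0; 0.08 0 0 0 0 0; 0.08 0 0 0 0 0; 0.08 0 0 0 0 0; 0.08 0 0 0 0 0")

```text
time_s: 14.53
ee_pos: [588.5, 55.9, 196.7]
ee_rot: [0.354, 0.614, -0.355, 0.61]
ft_force: [-0.5, 0.5, -5.5]
finger_gap: 28.8
gripper_force: 60.0
```

```bash
python3 - <<'E'
from h import *
for k in range(4):
    s=env.read_state(); print(s["ee_pos"].round(2),s["ft_force"].round(2),s["wrist_torque"].round(2)); 
    if k<3: env.camera("wrist")
E
```

```text
[588.47  55.92 196.72] [-0.46  0.5  -5.51] [2.06 1.21 0.03]
[588.5   55.91 196.79] [-0.23  0.57 -5.67] [ 2.07  1.17 -0.06]
[588.49  55.9  196.85] [ 0.41 -0.41 -5.94] [ 2.08  1.2  -0.  ]
[588.5   55.91 196.96] [-0.49 -0.17 -6.15] [ 2.06  1.2  -0.07]
```

Call:
move_arm(steps="0.04 0 0 0 0 0; 0.08 0 0 0 0 0; 0.12 0 0 0 0 0; 0.16 0 0 0 0 0; 0.16 0 0 0 0 0")

```text
time_s: 15.1
ee_pos: [588.5, 55.9, 201.2]
ee_rot: [0.354, 0.614, -0.355, 0.61]
ft_force: [0.2, -0.0, -7.7]
finger_gap: 28.9
gripper_force: 60.0
```

```bash
python3 - <<'E'
from h import *
F=[]
for k in range(8):
    s=env.read_state(); F.append(np.r_[s["ee_pos"],s["ft_force"],s["wrist_torque"]]); print(F[-1].round(2)); env.camera("wrist")
print(np.mean(F,0).round(2))
E
```

```text
[ 5.8853e+02  5.5920e+01  2.0124e+02  2.2000e-01 -1.0000e-02 -7.6500e+00
  2.3700e+00  1.3600e+00 -8.0000e-02]
[ 5.8854e+02  5.5950e+01  2.0113e+02  8.3000e-01 -4.9000e-01 -7.1000e+00
  2.3500e+00  1.3300e+00 -1.3000e-01]
[ 5.8854e+02  5.5940e+01  2.0105e+02 -4.1000e-01  1.0000e-01 -7.1900e+00
  2.3800e+00  1.3200e+00 -9.0000e-02]
[ 5.8854e+02  5.5900e+01  2.0105e+02 -3.3000e-01 -6.6000e-01 -7.2300e+00
  2.3700e+00  1.3800e+00 -1.0000e-01]
[ 5.8854e+02  5.5910e+01  2.0105e+02  4.3000e-01  9.3000e-01 -6.6800e+00
  2.4100e+00  1.3500e+00 -1.1000e-01]
[ 5.8855e+02  5.5920e+01  2.0107e+02 -3.9000e-01 -1.1800e+00 -8.3800e+00
  2.3200e+00  1.3700e+00 -1.7000e-01]
[ 5.8854e+02  5.5900e+01  2.0106e+02 -3.2000e-01  1.5000e-01 -7.3500e+00
  2.3600e+00  1.3500e+00 -1.0000e-01]
[ 5.8854e+02  5.5900e+01  2.0107e+02 -1.1700e+00 -4.1000e-01 -7.8500e+00
  2.3200e+00  1.3500e+00 -1.2000e-01]
[ 5.8854e+02  5.5920e+01  2.0109e+02 -1.4000e-01 -2.0000e-01 -7.4300e+00
  2.3600e+00  1.3500e+00 -1.1000e-01]
```

Call:
move_arm(steps="0.03 0 0 0 0 0; 0.07 0 0 0 0 0; 0.07 0 0 0 0 0; 0.07 0 0 0 0 0; 0.07 0 0 0 0 0")

```text
time_s: 15.92
ee_pos: [588.6, 55.9, 202.8]
ee_rot: [0.354, 0.614, -0.355, 0.61]
ft_force: [-0.9, 0.1, -8.7]
finger_gap: 29.0
gripper_force: 60.0
```

```bash
python3 - <<'E'
from look import *
F=[]
for k in range(12):
    s=env.read_state(); F.append(np.r_[s["ee_pos"],s["ft_force"],s["wrist_torque"]]); env.camera("wrist")
print(np.mean(F,0).round(2),rot(s["ee_rot"]).as_matrix()[:,0])
im,d=env.camera("wrist"); im2,_=env.camera("side")
cv2.imwrite("pics/vf.png",np.hstack([cv2.resize(im[:,:,::-1],(480,300)),cv2.resize(im2[90:290,230:430,::-1],(300,300))]))
E
```

```text
[ 5.8857e+02  5.5910e+01  2.0286e+02 -8.6000e-01 -2.0000e-01 -8.3900e+00
  2.4600e+00  1.4100e+00 -2.0000e-01] [ 0.00383046 -0.00311776  0.9999878 ]
```

View pics/vf.png

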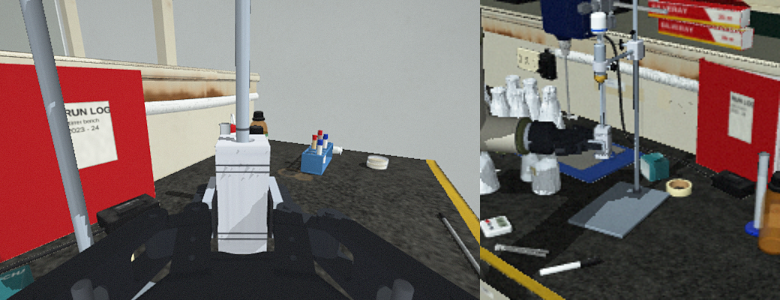

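```bash
python3 -c "
from plant import env
print(env.finish_job())"
```

```text
the job is handed in; nothing more can be done
None
```

The job is handed in: the block is held upright with the deep bore up and the probe tip on the bore floor. Force, torque and height put the spring at roughly half way (about 6–6.5 mm of its 12 mm travel). The deep end was up on the first try, so I didn't turn the block over, and the glassware stayed where it was.

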